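# Hand-spin check of a blower wheel

## Task

On the raised grey board a small blower lies on its back with its cover off for a check of its wheel. Put the screwdriver that was left across it and the yellow transit bar that locks its wheel into the dark tray, both wholly inside; then push a vane so that the wheel runs on by itself in the direction of the white arrow (anticlockwise from above), turn it by more than one full turn in all, and let it run down to a standstill. Leave the bottle, the adapter and the mouse as they stand.

Things in the scene. Friction and masses are not known exactly. Their poses are not given: they have to be found in the camera images.
- riser: Grey board on aluminium legs, fixed, 525 (x) by 700 (y) mm, that stands on the cabinet: its top is level at z = 0.15 m, and everything else stands on it. Origin: centre of its underside, on the cabinet. (The packing bags below it and the things at its far edge play no part.)
- blower: Blue blower housing, fixed, on its back: round open pan, outer diameter 180 mm, inner 164, rim 60 mm above the riser's top; outlet stub on its +x side (100 mm wide, to 128 mm from the centre, 60 mm high, white arrow on top). Origin: centre of the underside, on the wheel's axis; z up. Ears at x = +-78, y = -50 mm carry steel lugs, up to 72 mm high, on both sides of the transit bar's ends.
- wheel_centre (a point): The wheel's axis at the upper edge of the vanes, 45 mm above the riser's top. Wheel: aluminium disc, 78 mm radius, face 16 mm above the riser's top; hub of 22 mm radius, up to 49 mm; 5 upright radial vanes 72 degrees apart, 4 mm thick, from 22 to 76 mm radius, upper edges 15 mm below the housing's rim. One vane is red.
- red_vane (a point): Upper edge of the red vane, 55 mm from the axis, 45 mm above the riser's top; the other four vanes follow at 72-degree steps.
- wheel (a joint): Angle of the wheel, rad, growing anticlockwise from above, counted on over many turns; at 0 the red vane points along the blower's +y. It starts within 0.18 of 0. Unlocked, the wheel turns easily and coasts: from 8 rad/s it runs on for about 7 s and 22 rad, from 4 rad/s for 4.5 s and 8 rad, from 2 rad/s for 2.7 s and 2.5 rad.
- bar_grip (a point): Grip tab of the yellow transit bar: upright, 60 mm long (x), 12 mm thick (y), top 18 mm above this point. The bar under it is 170 mm long (x), 20 mm wide, 12 mm thick, its underside 33 mm below this point. It lies loose across the rim between the lugs, parallel to the blower's x, 50 mm from the axis on the -y side, and lifts straight out. 0.15 to 0.3 kg.
- bar_end_a (a point): One end of the transit bar, at half the bar's thickness (33 mm above the bottom of its foot).
- bar_end_b (a point): The other end of the transit bar, at half the bar's thickness.
- transit_bar: The transit bar: x along the bar, z up. A black foot, 22 (x) x 28 (y) mm, reaches 27 mm down from the middle of the bar between two vanes and locks the wheel. Origin at the centre of the foot's underside, 60 mm below the grip point; standing on this foot the bar is stable.
- driver_grip (a point): Place to grip the screwdriver: on its red handle, at half its thickness, 35 mm from the screwdriver's centre. The handle is 24 mm wide and 22 mm high there.
- driver_butt (a point): Point on the screwdriver's axis 3 mm inside the end of the handle.
- driver_tip (a point): Point on the screwdriver's axis 3 mm inside the end of the blade.
- screwdriver: The screwdriver, 190 mm long along y: handle to +y, 90 mm long; shaft 6 mm thick to -y. Origin under its centre (11 mm below its axis). It lies loose across the rim, roughly parallel to the blower's x, about 22 mm from the axis on the +y side, a little tilted (the tip lower).
- tray: Dark steel tray, fixed, open at the top: 240 mm (x) by 160 mm (y) outside, 30 mm high, walls and floor 4 mm. Origin: centre of the underside.
- bottle: White solvent bottle with red cap, 57 mm diameter, 130 mm tall; bystander. Origin under its centre.
- adapter: Black mains adapter, 75 (x) x 34 (y) x 50 mm; bystander. Origin under its centre.
- mouse: Pink computer mouse, 100 (x) x 58 (y) x 33 mm; bystander. Origin under its centre.

How it is judged:
By the outcome, as a careful person would: the job done as asked, in the order asked, and still so for the second after the job is handed in, with the robot touching nothing.
It also fails if it takes over 72 s, if anything falls off the work surface, if the arm or the gripper's body presses on something with over 40 N, if the wrist force passes 120 N, or if a joint passes its speed limit or range.

## Robot

A 6-joint arm with a two-finger parallel gripper is mounted at the origin on a cart in front of the work surface, level with it; the furniture and walls round the work are solid. World frame = base frame: x ahead of the robot, y to its left, z up, the work surface at z = 0. Lengths are in m, angles in rad, forces in N, time in s.
With the tool pointing down it reaches from about 0.3 to 0.775 m from the base axis. Payload 14.6 kg.
Tool frame: the origin (TCP) lies at the very end of the fingers, on their centre line; the grasp point (between the pads) lies 19 mm behind it; z points along the fingers, y is the line along which they close (so a half turn about z gives the same grasp; the last joint's range is limited). The gripper opens to 94 mm and grips with 3 to 60 N. Pads are 16 mm wide; open, the fingers measure 119 mm over their backs; the gripper's body (75 mm by 177 mm) begins 78 mm behind the grasp point.
Start: joints at [1.081, 0.3, 1.521, -0, 1.321, -0.067], TCP at [0.226, 0.502, 0.205] pointing down, gripper open.
Joint ranges: [-3.03, 3.03], [-0.79, 2.21], [0.23, 2.52], [-1.04, 4.18], [0, 3.07], [-2.55, 2.55]. Speed limits (rad/s): [2.22, 2.22, 2.57, 3.14, 3.14, 3.14].

## Interface

Orientations are given as [roll, pitch, yaw] about the fixed x, y, z axes, in that order (R = Rz(yaw) Ry(pitch) Rx(roll)).
In Python, from station import * gives the robot as it stands.
- The arm moves only by the tool jog_arm, never from a script. Its argument "rows" is a list of rows, each a list of 3 entries, a list of its own where there are three numbers: the shift along the tool's x, y, z in m, then the turn about the tool's z in degrees, then the finger opening in m, from 0 to 0.094. A call has 1 to 12 rows; each row shifts and turns the commanded pose from where the row before left it, along the tool's axes as they then stand; what a row does not reach is not made up. A row lasts 1/12 s, in which the tool goes at most 41.7 mm and 7.16 degrees, less where a joint would pass 70% of its speed; a pose out of reach is approached as far as the arm can. A call is refused whole if a number of a shift passes 0.0417 or a number of a turn 7.16, either way. A call with a gripper value outside its range is refused whole. The fingers move at their own pace and stop on an object; "squeeze" is the grip in N (left out, the last holds). Time passes only in rows, so rows that do not move let the fingers close. It gives the time, the measured TCP pose, the force, the opening and the grip force at its end, in the units of the state.
- get_obs(): the state, without advancing time (a new reading comes with each control period).
- camera(name): name is "scene" or "side" or "wrist"; returns a dict with "image" (400x640x3 uint8, red, green, blue), "range_z" (400x640 float32, m along the optical axis (not along the pixel's ray), 0 where there is no reading), "K" (3x3 intrinsics, pixels), "world_from_camera" (4x4, takes a point from camera to world coordinates); the wrist camera has in their place "T_tool_cam" (4x4, takes a point from camera to tool coordinates, whose origin is the TCP and whose axes are the flange's). Camera axes: x right, y up, looking along -z (the intrinsics and any distortion apply to the point x, -y, -z); pixel columns grow to the right and rows downward; lengths in m; the calibration is good to about 2 mm. A picture is of the moment at which its call begins: read the wrist's pose just before it.
- hand_in(): hands the job in; it is judged then, once.
Trained networks look in a picture, given as the dict that the camera call returned (one of the last four; its "shot" number tells which), for a name from the list of things; names that differ only in an ending like _2 or _b are one class to them, and where a whole thing is asked for, a point or a joint stands for the part that bears it (a point fixed in the world has none). Each returns a list of dicts, best first, with "p" (0 to 1); they miss things now and then, are a little off and sometimes report something else, mostly with a low value. They report only what shows in the picture. A call takes as long as a camera call.
- search_frame(label, picture): "at" ([column, row] as shares, 0 to 1, of the picture: columns of its width, rows of its height, amid what is visible of it).
- spot_point(label, picture): "at" ([column, row] as shares, 0 to 1, of the picture: columns of its width, rows of its height: a listed point, or the origin of a listed thing).
The state is a dict: "time_s": time; "qpos": joint angles; "joint_vel": joint speeds; "tau": joint torques, N m; "ee_pos": TCP position; "eef_rot": TCP orientation; "force": force on the tool from outside, world axes, zero at the start; "moment": the same for the moment, N m; "grip_width": finger opening in m; "grip_force": force on a finger pad.
Only numpy, scipy, OpenCV 4.12 (cv2) and the standard library are available. Lean on these libraries where they do the work, as an engineer would, in place of code of your own. Each camera call takes 0.05 s, during which the arm holds its last target. There are 200 camera calls.

## Working session

There is one attempt and no reset: what is moved stays moved. The work goes in short steps, Python scripts to look and compute and a tool call to move; the robot and the scene stay as the last step left them, time stands still between calls to the robot, and variables do not carry over. Pictures are saved under pics/ and viewed, at most 10 in all, crops included, and the job is handed in when it is done.

Besides the shell and the picture viewer there is one more tool, called after ">>>" in YAML: its name, and indented under it one key for each argument. jog_arm: Moves the arm, as the interface text tells. Its arguments: {"type":"object","properties":{"rows":{"type":"array","items":{"type":"array"}},"squeeze":{"type":"number"}},"required":["rows"]}

```bash
mkdir -p pics; cat > h.py <<'E'
from station import *
import numpy as np, cv2
from scipy.spatial.transform import Rotation as R
def cam(n):
    o=get_obs(); c=camera(n)
    if n=="wrist":
        T=np.eye(4); T[:3,:3]=R.from_euler('xyz',o["eef_rot"]).as_matrix(); T[:3,3]=o["ee_pos"]
        c["W"]=T@np.array(c["T_tool_cam"])
    else: c["W"]=np.array(c["world_from_camera"])
    return c
def ray(c,at):
    u,v=at[0]*640,at[1]*400; K=c["K"]
    return c["W"][:3,:3]@np.array([(u-K[0][2])/K[0][0],-(v-K[1][2])/K[1][1],-1.])
def atz(c,at,z):
    d=ray(c,at); o=c["W"][:3,3]; return o+d*(z-o[2])/d[2]
def dep(c,at):
    u,v=int(at[0]*640),int(at[1]*400); p=c["range_z"][max(v-1,0):v+2,max(u-1,0):u+2]; p=p[p>0]
    return c["W"][:3,3]+ray(c,at)*np.median(p) if len(p) else None
def save(c,n): cv2.imwrite("pics/"+n,c["image"][:,:,::-1])
E
python3 - <<'E'
from h import *
np.set_printoptions(precision=4,suppress=True)
Z=dict(wheel_centre=.195,red_vane=.195,bar_grip=.243,bar_end_a=.216,driver_grip=.22,driver_butt=.22,driver_tip=.215,tray=.15,bottle=.15,adapter=.15,mouse=.15,blower=.15,transit_bar=.183)
ims=[]
for n in ("scene","side"):
    c=cam(n); ims.append(c["image"]); print(n,c["W"][:3,3])
    for l,z in Z.items():
        for r in spot_point(l,c)[:2 if 'end' in l else 1]: print(l,np.round(r["p"],2),np.round(np.array(r["at"])*[640,400]),atz(c,r["at"],z),dep(c,r["at"]))
cv2.imwrite("pics/a.png",cv2.resize(np.vstack(ims),(800*3//4,750*3//4))[:,:,::-1])
o=get_obs();print(o["ee_pos"],o["eef_rot"],o["time_s"])
E
```

```text
scene [ 0.0708 -0.6919  0.8932]
wheel_centre 0.71 [266. 165.] [0.5273 0.1993 0.195 ] [0.5004 0.1469 0.236 ]
red_vane 0.57 [270. 159.] [0.5503 0.2189 0.195 ] [0.5084 0.1393 0.256 ]
bar_grip 0.9 [265. 162.] [0.4991 0.152  0.243 ] [0.4972 0.1483 0.2459]
bar_end_a 0.9 [234. 170.] [0.4309 0.2008 0.216 ] [0.4279 0.1933 0.2217]
bar_end_a 0.84 [296. 168.] [0.5713 0.1141 0.216 ] [0.5667 0.1067 0.2222]
driver_grip 0.73 [254. 151.] [0.5168 0.2466 0.22  ] [0.5117 0.236  0.2276]
driver_butt 0.61 [236. 149.] [0.4802 0.2863 0.22  ] [ 0.9689  1.4539 -0.5835]
driver_tip 0.58 [299. 156.] [0.6089 0.1572 0.215 ] [0.6114 0.1611 0.2119]
tray 0.68 [324. 244.] [ 0.5051 -0.1095  0.15  ] [ 0.5029 -0.1124  0.1537]
bottle 0.83 [359. 182.] [0.7306 0.0329 0.15  ] [0.7108 0.0112 0.1723]
adapter 0.88 [251. 227.] [0.3896 0.0457 0.15  ] [0.3818 0.0275 0.1683]
mouse 0.59 [345. 317.] [ 0.4201 -0.3006  0.15  ] [ 0.4082 -0.3139  0.1753]
blower 0.77 [269. 179.] [0.5278 0.1918 0.15  ] [0.4987 0.1356 0.1973]
transit_bar 0.6 [267. 177.] [0.5078 0.1642 0.183 ] [0.495  0.1391 0.2038]
side [1.4222 0.1817 0.7497]
wheel_centre 0.
[... 294 characters left out ...]
426. 168.] [0.4345 0.2185 0.216 ] [0.4428 0.2182 0.2205]
driver_grip 0.68 [431. 181.] [0.5069 0.2325 0.22  ] [0.5164 0.232  0.2255]
driver_butt 0.65 [449. 173.] [0.4523 0.2782 0.22  ] [-1.0159  0.4242 -0.5818]
driver_tip 0.75 [398. 203.] [0.6153 0.1629 0.215 ] [0.6048 0.1627 0.2081]
tray 0.69 [300. 183.] [ 0.4896 -0.1114  0.15  ] [ 0.4919 -0.1107  0.1515]
bottle 0.62 [335. 244.] [0.7224 0.0407 0.15  ] [0.7539 0.0471 0.177 ]
mouse 0.66 [246. 162.] [ 0.4171 -0.3044  0.15  ] [ 0.4481 -0.2894  0.1685]
blower 0.63 [413. 206.] [0.5244 0.199  0.15  ] [0.6109 0.1973 0.2078]
transit_bar 0.94 [398. 191.] [0.5127 0.1572 0.183 ] [0.5285 0.1576 0.1928]
[0.2257 0.5016 0.2054] [-3.1416  0.      2.7188] 1.4
```

View pics/a.png

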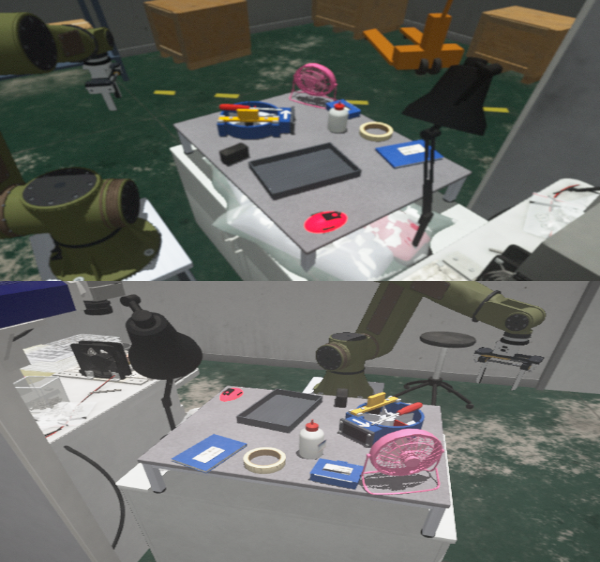

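Top view: blower and crossed driver/bar at about (257,120) in the scene half, tray (304,170), bottle (338,118), adapter (234,154), mouse (326,222). Network positions agree within a centimetre: axis ≈ (0.526, 0.199), blower yaw ≈ -36°.

>>> jog_arm:
  rows:
    - [[0,0,-0.03],0,0.05]
    - [[0,0,-0.035],0,0.05]
    - [[-0.034,-0.012,-0.01],0,0.05]
    - [[-0.034,-0.012,-0.01],0,0.05]
    - [[-0.034,-0.012,-0.01],0,0.05]
    - [[-0.034,-0.012,-0.01],0,0.05]
    - [[-0.034,-0.012,-0.01],0,0.05]
    - [[-0.034,-0.012,-0.01],0,0.05]
    - [[-0.034,-0.012,-0.01],0,0.05]
    - [[-0.034,-0.012,-0.01],0,0.05]
    - [[-0.034,-0.012,-0.01],0,0.05]
    - [[-0.034,-0.012,-0.01],0,0.05]
  squeeze: 30

```text
time_s: 2.4
ee_pos: [0.4875, 0.2511, 0.3711]
eef_rot: [3.141, 0.0, 2.719]
force: [-0.4, 0.6, 1.1]
grip_width: 0.0497
grip_force: 0.0
```

>>> jog_arm:
  rows:
    - [[-0.015,-0.005,0],0,0.05]
    - [[0,0,0],5,0.05]
    - [[0,0,0],5,0.05]
    - [[0,0,0],5,0.05]
    - [[0,0,0],0,0.05]
    - [[0,0,0],0,0.05]

```text
time_s: 2.9
ee_pos: [0.4981, 0.2419, 0.3704]
eef_rot: [-3.141, -0.0, 2.46]
force: [0.3, 0.0, 0.0]
grip_width: 0.0499
grip_force: 0.0
```

```bash
python3 - <<'E'
from h import *
np.set_printoptions(precision=4,suppress=True)
c=cam("wrist");save(c,"w1.png");print(c["W"][:3,3],c["T_tool_cam"])
Z=dict(wheel_centre=.195,red_vane=.195,bar_grip=.243,bar_end_a=.216,driver_grip=.22,driver_butt=.22,driver_tip=.215)
for l,z in Z.items():
    for r in spot_point(l,c)[:2 if 'end' in l else 1]: print(l,np.round(r["p"],2),np.round(np.array(r["at"])*[640,400]),atz(c,r["at"],z),dep(c,r["at"]))
s=cam("scene"); im=s["image"]
# tray: dark pixels in its region, back-projected
W=s["W"];K=s["K"];v,u=np.mgrid[0:400,0:640];d=s["range_z"]
P=np.stack([(u-K[0][2])/K[0][0]*d,-(v-K[1][2])/K[1][1]*d,-d],-1)@W[:3,:3].T+W[:3,3]
m=(d>0)&(im.max(-1)<75)&(abs(P[...,0]-.5)<.17)&(abs(P[...,1]+.11)<.17)&(P[...,2]>.14)&(P[...,2]<.19)
m=cv2.morphologyEx(m.astype(np.uint8),cv2.MORPH_OPEN,np.ones((3,3)))>0
q=P[m][:,:2].astype(np.float32);print(len(q),P[m].min(0),P[m].max(0));print("tray",cv2.minAreaRect(q))
o=get_obs();print(o["ee_pos"],o["eef_rot"],o["time_s"],o["force"])
E
```

```text
[0.4333 0.2927 0.5509] [[-0.0002  0.9604  0.2787  0.0824]
 [ 1.      0.0002 -0.0001 -0.0014]
 [-0.0002  0.2787 -0.9604 -0.1805]
 [ 0.      0.      0.      1.    ]]
wheel_centre 0.87 [308. 224.] [0.5292 0.195  0.195 ] [0.5278 0.1964 0.2002]
red_vane 0.9 [354. 226.] [0.5713 0.241  0.195 ] [0.5821 0.237  0.1672]
bar_grip 0.56 [262. 241.] [0.4985 0.1526 0.243 ] [0.4672 0.2199 0.3908]
bar_end_a 0.91 [260. 165.] [0.4305 0.2036 0.216 ] [0.4305 0.2039 0.2172]
bar_end_a 0.67 [273. 290.] [0.5667 0.1037 0.216 ] [0.4864 0.2176 0.4177]
driver_grip 0.85 [326. 204.] [0.5161 0.2359 0.22  ] [0.5135 0.2377 0.2304]
driver_butt 0.96 [324. 157.] [0.4708 0.2696 0.22  ] [0.4696 0.2703 0.2306]
driver_tip 0.92 [327. 292.] [0.6168 0.1576 0.215 ] [0.6169 0.1575 0.2148]
1886 [ 0.3535 -0.2069  0.1463] [0.6343 0.0555 0.19  ]
tray ((0.48140931129455566, -0.07679463922977448), (0.21860486268997192, 0.29556214809417725), 80.4371109008789)
[0.4981 0.2419 0.3704] [3.1416 0.     2.4575] 3.35 [0.2723 0.1035 1.0913]
```

View pics/w1.png

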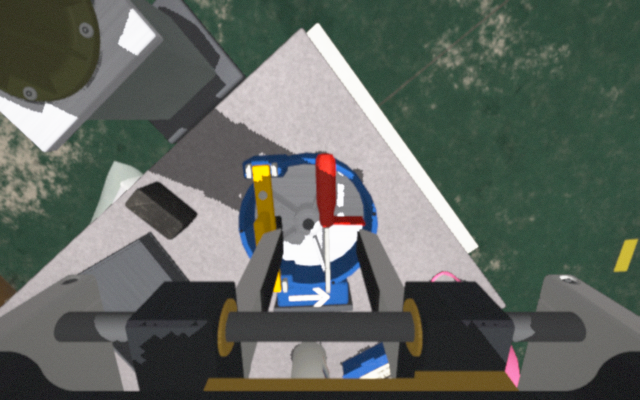

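Wrist image: driver handle (325,190) with shaft down to (327,292), bar at (262,240), red vane tip at (352,222) on the blower's +y side, hub (308,224). All consistent with the given sizes; going to the handle.

>>> jog_arm:
  rows:
    - [[-0.017,0.006,0.005],-1.7,0.05]
    - [[0,0,0.035],0,0.05]
    - [[0,0,0.035],0,0.05]
    - [[0,0,0.035],0,0.05]
    - [[0,0,0.03],0,0.05]
    - [[0,0,0.015],0,0.05]
    - [[0,0,0.01],0,0.05]
    - [[0,0,0],0,0.05]
    - [[0,0,0],0,0.0]
    - [[0,0,0],0,0.0]
    - [[0,0,0],0,0.0]
    - [[0,0,0],0,0.0]
  squeeze: 30

```text
time_s: 4.35
ee_pos: [0.5154, 0.2359, 0.2065]
eef_rot: [3.14, 0.001, 2.487]
force: [0.3, -0.2, -0.5]
grip_width: 0.027
grip_force: 0.0
```

>>> jog_arm:
  rows:
    - [[0,0,0],0,0.0]
    - [[0,0,0],0,0.0]
    - [[0,0,0],0,0.0]

```text
time_s: 4.6
ee_pos: [0.5153, 0.2359, 0.2062]
eef_rot: [3.141, 0.001, 2.487]
force: [-0.2, 0.3, 5.3]
grip_width: 0.0223
grip_force: 30.0
```

>>> jog_arm:
  rows:
    - [[0,0,-0.01],0,0.0]
    - [[0,0,-0.02],0,0.0]
    - [[0,0,-0.03],0,0.0]
    - [[0,0,-0.03],0,0.0]
    - [[0,0,-0.03],0,0.0]
    - [[0,0,-0.02],0,0.0]
    - [[0,0,0],0,0.0]

```text
time_s: 5.18
ee_pos: [0.5156, 0.2361, 0.3505]
eef_rot: [3.136, 0.003, 2.487]
force: [0.7, -0.8, -0.7]
grip_width: 0.0223
grip_force: 30.0
```

```bash
python3 - <<'E'
from h import *
np.set_printoptions(precision=4,suppress=True)
for n in ("scene","side"):
    s=cam(n)
    for l in ("driver_butt","driver_tip","driver_grip"):
        r=spot_point(l,s)[0]; print(n,l,r["p"],dep(s,r["at"]),np.array(r["at"])*[640,400])
    W=s["W"];K=s["K"];v,u=np.mgrid[0:400,0:640];d=s["range_z"];im=s["image"]
    P=np.stack([(u-K[0][2])/K[0][0]*d,-(v-K[1][2])/K[1][1]*d,-d],-1)@W[:3,:3].T+W[:3,3]
    m=((d>0)&(im.max(-1)<75)&(abs(P[...,0]-.5)<.2)&(abs(P[...,1]+.11)<.2)&(P[...,2]>.135)&(P[...,2]<.21)).astype(np.uint8)
    m=cv2.morphologyEx(m,cv2.MORPH_OPEN,np.ones((3,3)))
    k,lab,st,_=cv2.connectedComponentsWithStats(m); i=1+np.argmax(st[1:,4]); m=lab==i
    q=P[m]; print(len(q),st[1:,4]); print("tray",cv2.minAreaRect(q[:,:2].astype(np.float32)))
    bx=st[i]; print("box",bx)
    if n=="scene":
        x0,y0,w,h=bx[:4]; cr=im[y0-15:y0+h+15,x0-15:x0+w+15]; cv2.imwrite("pics/tray.png",cv2.resize(cr,None,fx=4,fy=4)[:,:,::-1]); print(cr.shape)
o=get_obs();print(o["ee_pos"],o["eef_rot"],o["time_s"],o["grip_width"])
E
```

```text
scene driver_butt 0.76 [ 1.2128  2.0483 -0.5795] [228.672 101.08 ]
scene driver_tip 0.9 [0.6098 0.1595 0.3582] [297.28 109.6 ]
scene driver_grip 0.72 [0.5009 0.2172 0.3743] [248.576 106.68 ]
808 [ 54   9 784 808 733  39]
tray ((0.506422221660614, -0.10627313703298569), (0.1567569375038147, 0.236473947763443), 80.48326873779297)
box [268 205 114  38 808]
(68, 144, 3)
side driver_butt 0.62 [-1.5649  0.4841 -0.4437] [461.12 121.32]
side driver_tip 0.6 [-0.1073  0.1341 -0.0018] [402.176 148.52 ]
side driver_grip 0.76 [0.5252 0.2403 0.3598] [443.52 132.88]
160 [ 12  75 160]
tray ((0.4005139172077179, 0.03784637898206711), (0.08303466439247131, 0.026873959228396416), 31.64036750793457)
box [358 165  12  15 160]
[0.5149 0.2358 0.3446] [-3.1403 -0.0008  2.4867] 5.5833 0.021946609632355986
```

View pics/tray.png

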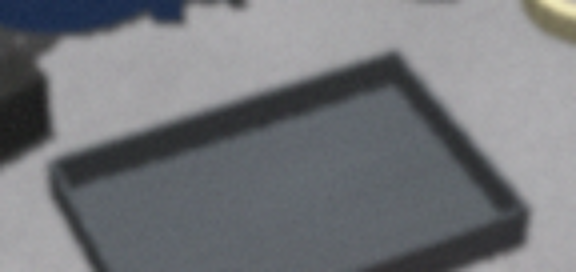

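>>> jog_arm:
  rows:
    - [[-0.008,-0.013,0],0,0.0]
    - [[-0.015,-0.027,0],0,0.0]
    - [[-0.017,-0.03,0],0,0.0]
    - [[-0.017,-0.03,0],0,0.0]
    - [[-0.017,-0.03,0],0,0.0]
    - [[-0.017,-0.03,0],0,0.0]
    - [[-0.017,-0.03,0],0,0.0]
    - [[-0.017,-0.03,0],0,0.0]
    - [[-0.015,-0.027,0],0,0.0]
    - [[-0.014,-0.021,0],0,0.0]
    - [[0,0,0],-4,0.0]
    - [[0,0,0.01],-5,0.0]

```text
time_s: 6.58
ee_pos: [0.4737, -0.0725, 0.3366]
eef_rot: [3.141, 0.002, 2.644]
force: [0.4, -0.6, -0.3]
grip_width: 0.0223
grip_force: 30.0
```

>>> jog_arm:
  rows:
    - [[0,0,0.01],-5,0.0]
    - [[0,0,0.01],-5,0.0]
    - [[0,0,0.01],-5,0.0]
    - [[0,0,0.01],-4,0.0]
    - [[0,0,0],0,0.0]

```text
time_s: 7.0
ee_pos: [0.473, -0.0709, 0.2936]
eef_rot: [3.142, -0.003, 2.978]
force: [0.3, 0.1, -1.7]
grip_width: 0.0223
grip_force: 30.0
```

```bash
python3 - <<'E'
from h import *
np.set_printoptions(precision=4,suppress=True)
c=cam("wrist");save(c,"w2.png")
for l,z in dict(driver_butt=.31,driver_tip=.305,tray=.154).items():
    for r in spot_point(l,c)[:1]: print(l,r["p"],atz(c,r["at"],z),np.array(r["at"])*[640,400])
o=get_obs();print(o["ee_pos"],o["eef_rot"],o["time_s"],o["grip_width"],o["qpos"])
s=cam("scene")
for p in [(266,231),(351.75,203),(384.75,242.5)]: print(atz(s,np.array(p)/[640,400],.18))
E
```

```text
driver_butt 0.62 [ 0.4158 -0.0625  0.31  ] [319.104 163.   ]
tray 0.86 [ 0.5062 -0.1081  0.154 ] [294.08 223.72]
[ 0.474  -0.0708  0.2962] [-3.1415  0.001   2.973 ] 7.2 0.022076163905055655 [-0.2247  0.0824  1.5699 -0.      1.4884 -1.6269]
[ 0.3998 -0.0178  0.18  ]
[ 0.6316 -0.0536  0.18  ]
[ 0.6057 -0.2078  0.18  ]
```

View pics/w2.png

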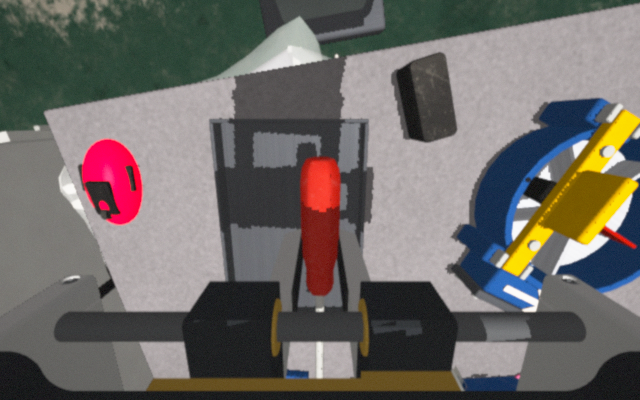

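Wrist image: tray walls at columns 213 and 367, top edge row 120, parallel to the driver (handle 320,160–290); adapter (428,97) and mouse (112,180) well clear. Lowering.

>>> jog_arm:
  rows:
    - [[0,-0.003,0.03],0,0.0]
    - [[0,0,0.035],0,0.0]
    - [[0,0,0.03],0,0.0]
    - [[0,0,0.02],0,0.0]
    - [[0,0,0.012],0,0.0]
    - [[0,0,0.008],0,0.0]
    - [[0,0,0.002],0,0.0]
    - [[0,0,0],0,0.03]
    - [[0,0,0],0,0.035]
    - [[0,0,0],0,0.04]
    - [[0,0,0],0,0.04]
    - [[0,0,0],0,0.04]

```text
time_s: 8.25
ee_pos: [0.4737, -0.0736, 0.159]
eef_rot: [-3.142, 0.001, 2.975]
force: [0.9, 0.6, -0.1]
grip_width: 0.0402
grip_force: 0.0
```

>>> jog_arm:
  rows:
    - [[0,0,-0.02],0,0.04]
    - [[0,0,-0.035],0,0.04]
    - [[0,0,-0.038],0,0.04]
    - [[0,0,-0.038],0,0.04]
    - [[0,0.01,-0.035],0,0.04]
    - [[0.002,0.024,-0.02],0,0.04]
    - [[0.002,0.035,0],0,0.04]
    - [[0.002,0.035,0],0,0.04]
    - [[0.002,0.035,0],0,0.04]
    - [[0.002,0.035,0],0,0.04]
    - [[0.002,0.032,0],0,0.04]
    - [[0.001,0.021,0],0,0.04]

```text
time_s: 9.25
ee_pos: [0.498, 0.1552, 0.3446]
eef_rot: [3.141, 0.0, 2.977]
force: [0.5, 0.3, 1.3]
grip_width: 0.0396
grip_force: 0.0
```

>>> jog_arm:
  rows:
    - [[0,0,0],6,0.04]
    - [[0,0,0],7,0.04]
    - [[0,0,0],7,0.04]
    - [[0,0,0],6,0.04]
    - [[0,0,0],0,0.04]

```text
time_s: 9.67
ee_pos: [0.4982, 0.1526, 0.3447]
eef_rot: [3.141, 0.0, 2.517]
force: [0.3, -0.7, -0.1]
grip_width: 0.0402
grip_force: 0.0
```

```bash
python3 - <<'E'
from h import *
np.set_printoptions(precision=4,suppress=True)
c=cam("wrist");save(c,"w3.png")
for l,z in dict(bar_grip=.243,bar_end_a=.216,wheel_centre=.195,red_vane=.195).items():
    for r in spot_point(l,c)[:2 if 'end' in l else 1]: print(l,round(r["p"],2),atz(c,r["at"],z),dep(c,r["at"]),np.array(r["at"])*[640,400])
o=get_obs();print(o["ee_pos"],o["eef_rot"],o["time_s"])
s=cam("scene")
for l,z in dict(driver_butt=.165,driver_tip=.165,bar_grip=.243).items():
    for r in spot_point(l,s)[:1]: print(l,round(r["p"],2),atz(s,r["at"],z),dep(s,r["at"]))
E
```

```text
bar_grip 0.69 [0.4989 0.15   0.243 ] [0.4943 0.1534 0.2618] [319.168 202.68 ]
bar_end_a 0.97 [0.4311 0.206  0.216 ] [0.4311 0.2061 0.2124] [324.672 114.72 ]
bar_end_a 0.74 [0.5642 0.1033 0.216 ] [0.5611 0.1056 0.2233] [319.488 260.   ]
wheel_centre 0.77 [0.5287 0.1983 0.195 ] [0.5271 0.1983 0.2005] [366.528 187.92 ]
red_vane 0.62 [0.5671 0.2387 0.195 ] [0.5669 0.2386 0.1955] [412.096 194.   ]
[0.4982 0.1525 0.3445] [3.1415 0.0001 2.5241] 9.9167
driver_butt 0.78 [ 0.4217 -0.0628  0.165 ] [ 0.4178 -0.0697  0.1729]
driver_tip 0.9 [ 0.598  -0.1007  0.165 ] [ 0.6061 -0.0917  0.1539]
bar_grip 0.61 [0.5005 0.1537 0.243 ] [0.498  0.1488 0.2468]
```

View pics/w3.png

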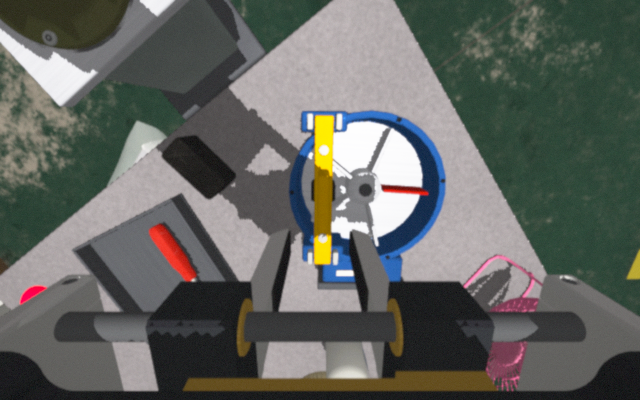

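Wrist image: driver lies in tray (red handle 172,250), bar vertical at column 322 (rows 115–263), tab under the fingers at (320,203); red vane points right (384–428, 190). Grasping the bar.

>>> jog_arm:
  rows:
    - [[0,-0.001,0.03],1,0.04]
    - [[0,0,0.03],0,0.04]
    - [[0,0,0.03],0,0.04]
    - [[0,0,0.018],0,0.04]
    - [[0,0,0.008],0,0.04]
    - [[0,0,0],0,0.04]
    - [[0,0,0],0,0.0]
    - [[0,0,0],0,0.0]
    - [[0,0,0],0,0.0]
    - [[0,0,0],0,0.0]
    - [[0,0,0],0,0.0]
    - [[0,0,0],0,0.0]
  squeeze: 45

```text
time_s: 11.12
ee_pos: [0.4992, 0.1536, 0.2289]
eef_rot: [3.135, 0.001, 2.505]
force: [14.7, 14.9, -8.1]
grip_width: 0.0123
grip_force: 44.7
```

>>> jog_arm:
  rows:
    - [[0,0,0],0,0.0]
    - [[0,0,0],0,0.0]

```text
time_s: 11.28
ee_pos: [0.4992, 0.1536, 0.2289]
eef_rot: [3.135, 0.001, 2.505]
force: [13.4, 14.5, -8.8]
grip_width: 0.0119
grip_force: 44.7
```

>>> jog_arm:
  rows:
    - [[0,0.0015,0],0,0.0]
    - [[0,0,0],0,0.0]

```text
time_s: 11.45
ee_pos: [0.4994, 0.1539, 0.2288]
eef_rot: [3.138, 0.001, 2.505]
force: [7.6, 7.1, -5.1]
grip_width: 0.0117
grip_force: 44.9
```

>>> jog_arm:
  rows:
    - [[0,0.0015,0],0,0.0]
    - [[0,0,-0.005],0,0.0]
    - [[0,0,-0.01],0,0.0]
    - [[0,0,-0.015],0,0.0]
    - [[0,0,-0.02],0,0.0]
    - [[0,0,-0.025],0,0.0]
    - [[0,0,-0.025],0,0.0]
    - [[0,0,-0.01],0,0.0]
    - [[0,0,0],0,0.0]

```text
time_s: 12.2
ee_pos: [0.4998, 0.1541, 0.3412]
eef_rot: [3.139, 0.003, 2.504]
force: [0.6, -0.9, -3.7]
grip_width: 0.0115
grip_force: 45.0
```

```bash
python3 - <<'E'
from h import *
np.set_printoptions(precision=4,suppress=True)
c=cam("wrist")
for l,z in dict(bar_end_a=.326,wheel_centre=.195,red_vane=.195).items():
    for r in spot_point(l,c)[:2 if 'end' in l else 1]: print(l,round(r["p"],2),atz(c,r["at"],z),dep(c,r["at"]),np.array(r["at"])*[640,400])
o=get_obs();print(o["ee_pos"],o["eef_rot"],o["time_s"],o["grip_width"],o["force"])
E
```

```text
bar_end_a 0.59 [0.4308 0.2048 0.326 ] [0.4301 0.2065 0.211 ] [321.024 112.8  ]
wheel_centre 0.95 [0.5279 0.1959 0.195 ] [0.5264 0.196  0.2003] [362.816 188.   ]
red_vane 0.59 [0.5612 0.2398 0.195 ] [0.5638 0.2406 0.1884] [409.28 188.4 ]
[0.4991 0.154  0.3368] [-3.1396 -0.0016  2.504 ] 12.4 0.011853329210302225 [-0.2352 -0.1741 -3.1049]
```

```bash
python3 - <<'E'
from h import *
c=cam("wrist");s=cam("side")
cv2.imwrite("pics/w4.png",np.vstack([c["image"][60:300],cv2.resize(s["image"][90:250,280:600],(640,320))])[:,:,::-1])
E
```

```text
(no output)
```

View pics/w4.png

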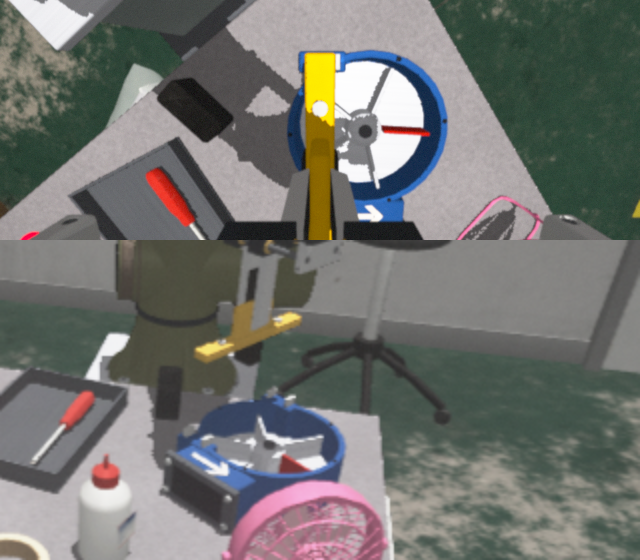

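Bottom half: bar hangs level in the fingers (250,335), blower free, red vane (295,465); driver in the tray. Carrying the bar to the tray.

>>> jog_arm:
  rows:
    - [[-0.008,-0.012,0],0,0.0]
    - [[-0.016,-0.022,0],0,0.0]
    - [[-0.02,-0.027,0],0,0.0]
    - [[-0.02,-0.027,0],0,0.0]
    - [[-0.02,-0.027,0],0,0.0]
    - [[-0.02,-0.027,0],0,0.0]
    - [[-0.02,-0.027,0],0,0.0]
    - [[-0.02,-0.027,0],0,0.0]
    - [[-0.018,-0.024,0],0,0.0]
    - [[-0.014,-0.018,0],0,0.0]
    - [[0,0,0],-4,0.0]
    - [[0,0,0.01],-5,0.0]

```text
time_s: 13.5
ee_pos: [0.4993, -0.1433, 0.3289]
eef_rot: [3.141, 0.001, 2.662]
force: [0.0, -0.3, -2.1]
grip_width: 0.0118
grip_force: 45.0
```

>>> jog_arm:
  rows:
    - [[0,0,0.015],-5,0.0]
    - [[0,0,0.015],-5,0.0]
    - [[0,0,0.015],-5,0.0]
    - [[0,0,0.01],-3.5,0.0]
    - [[0,0,0],0,0.0]
    - [[0,0,0],0,0.0]

```text
time_s: 14.0
ee_pos: [0.499, -0.1418, 0.2731]
eef_rot: [3.141, -0.001, 2.982]
force: [0.2, 0.3, -2.4]
grip_width: 0.0116
grip_force: 45.0
```

```bash
python3 - <<'E'
from h import *
np.set_printoptions(precision=4,suppress=True)
s=cam("scene")
for l,z in dict(bar_end_a=.263,driver_tip=.165,driver_butt=.165).items():
    for r in spot_point(l,s)[:2 if 'end' in l else 1]: print(l,round(r["p"],2),atz(s,r["at"],z),dep(s,r["at"]),np.array(r["at"])*[640,400])
o=get_obs();print(o["ee_pos"],o["eef_rot"],o["time_s"],o["grip_width"],o["force"])
E
```

```text
bar_end_a 0.82 [ 0.5774 -0.1542  0.263 ] [ 0.5745 -0.1573  0.2667] [363.008 207.4  ]
bar_end_a 0.74 [ 0.4152 -0.1288  0.263 ] [ 0.4171 -0.1257  0.2595] [295.872 229.68 ]
driver_tip 0.62 [ 0.5929 -0.0929  0.165 ] [ 0.5932 -0.0926  0.1647] [349.12 221.72]
driver_butt 0.8 [ 0.4239 -0.0641  0.165 ] [ 0.42   -0.071   0.1731] [285.184 242.72 ]
[ 0.4994 -0.1419  0.2742] [-3.1414  0.0011  2.9828] 14.2 0.011418765833094797 [ 0.1289 -0.5788 -2.3987]
```

Bar is level, centred at (0.497, -0.141); lowering .072.

>>> jog_arm:
  rows:
    - [[0,0,0.02],0,0.0]
    - [[0,0,0.025],0,0.0]
    - [[0,0,0.015],0,0.0]
    - [[0,0,0.007],0,0.0]
    - [[0,0,0.004],0,0.0]
    - [[0,0,0],0,0.0]
    - [[0,0,0],0,0.0]

```text
time_s: 14.78
ee_pos: [0.4996, -0.142, 0.2035]
eef_rot: [-3.141, 0.001, 2.984]
force: [-0.3, -0.4, -2.5]
grip_width: 0.012
grip_force: 45.0
```

>>> jog_arm:
  rows:
    - [[0,0,0.0025],0,0.0]
    - [[0,0,0.001],0,0.0]
    - [[0,0,0],0,0.015]
    - [[0,0,0],0,0.02]
    - [[0,0,0],0,0.03]
    - [[0,0,0],0,0.04]
    - [[0,0,0],0,0.04]
    - [[0,0,-0.01],0,0.04]
    - [[0,0,-0.03],0,0.04]
    - [[0,0,-0.03],0,0.04]
    - [[0,0,-0.03],0,0.04]
    - [[0,0,-0.03],0,0.04]

```text
time_s: 15.78
ee_pos: [0.4989, -0.1418, 0.3314]
eef_rot: [-3.141, 0.001, 2.984]
force: [0.0, 0.0, 0.7]
grip_width: 0.0402
grip_force: 0.0
```

```bash
python3 - <<'E'
from h import *
np.set_printoptions(precision=4,suppress=True)
s=cam("scene");w=cam("wrist")
for l,z in dict(bar_end_a=.187,bar_grip=.214).items():
  for c in (s,w):
    for r in spot_point(l,c)[:2 if 'end' in l else 1]: print(l,round(r["p"],2),atz(c,r["at"],z),dep(c,r["at"]),np.array(r["at"])*[640,400])
o=get_obs();print(o["ee_pos"],o["eef_rot"],o["time_s"],o["grip_width"],o["force"],o["qpos"])
cv2.imwrite("pics/w5.png",np.vstack([w["image"][60:300],cv2.resize(s["image"][110:270,180:500],(640,320))])[:,:,::-1])
E
```

```text
bar_end_a 0.92 [ 0.5826 -0.1507  0.187 ] [ 0.5784 -0.1552  0.1928] [361.408 230.2  ]
bar_end_a 0.81 [ 0.4184 -0.1319  0.187 ] [ 0.4172 -0.1338  0.1894] [298.816 254.68 ]
bar_end_a 0.8 [ 0.4151 -0.1281  0.187 ] [ 0.415  -0.128   0.1566] [320.896 113.8  ]
bar_end_a 0.59 [ 0.5844 -0.1583  0.187 ] [ 0.5807 -0.1577  0.1944] [318.208 253.52 ]
bar_grip 0.86 [ 0.4943 -0.1471  0.214 ] [ 0.494  -0.1476  0.2146] [330.688 236.2  ]
bar_grip 0.8 [ 0.4974 -0.1423  0.214 ] [ 0.4922 -0.1415  0.2335] [319.872 192.6  ]
[ 0.4989 -0.1418  0.328 ] [ 3.1413 -0.0016  2.9841] 16.0833 0.04023196472746518 [ 0.9319  0.5886 -0.4872] [-0.3475  0.1665  1.4042 -0.      1.5725 -1.7608]
```

View pics/w5.png

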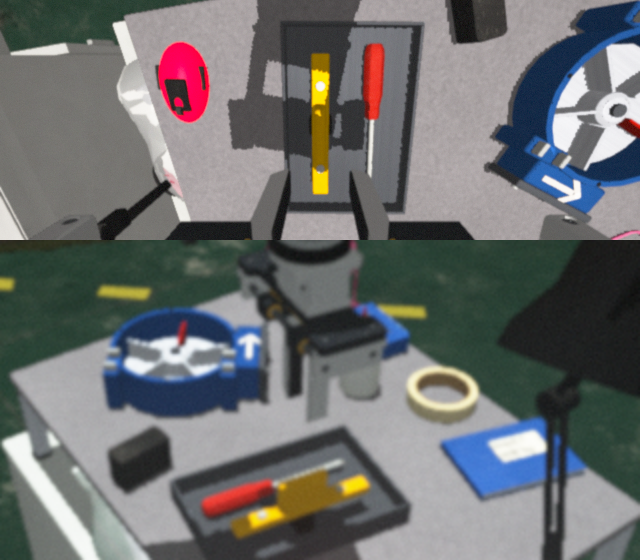

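Both items lie inside the tray: bar (320,60–190) standing on its foot, driver (372,45–175) beside it. Moving on to the blower with closed fingers.

>>> jog_arm:
  rows:
    - [[0.002,0.016,0],0,0.0]
    - [[0.002,0.033,0],0,0.0]
    - [[0.002,0.037,0],0,0.0]
    - [[0.002,0.037,0],0,0.0]
    - [[0.002,0.037,0],0,0.0]
    - [[0.002,0.037,0],0,0.0]
    - [[0.002,0.037,0],0,0.0]
    - [[0.002,0.037,0],0,0.0]
    - [[0.002,0.037,0],0,0.0]
    - [[0.002,0.037,0],0,0.0]
    - [[0.002,0.034,0],0,0.0]
    - [[0.002,0.02,0],0,0.0]
  squeeze: 10

```text
time_s: 17.08
ee_pos: [0.5375, 0.259, 0.3272]
eef_rot: [-3.141, -0.002, 2.986]
force: [-0.3, -0.7, 0.2]
grip_width: 0.0006
grip_force: 0.0
```

>>> jog_arm:
  rows:
    - [[0,0,0],-5,0.0]
    - [[0,0,0],-7,0.0]
    - [[0,0,0],-7,0.0]
    - [[0,0,0],-7,0.0]
    - [[0,0,0],-7,0.0]
    - [[0,0,0],-7,0.0]
    - [[0,0,0],0,0.0]

```text
time_s: 17.67
ee_pos: [0.5379, 0.2558, 0.3277]
eef_rot: [3.141, -0.002, -2.595]
force: [0.3, 1.0, -0.2]
grip_width: 0.0006
grip_force: 0.0
```

```bash
python3 - <<'E'
from h import *
np.set_printoptions(precision=4,suppress=True)
w=cam("wrist");save(w,"w6.png");s=cam("side")
for l,z in dict(wheel_centre=.195,red_vane=.195).items():
  for c in (w,s):
    for r in spot_point(l,c)[:1]: print(l,round(r["p"],2),atz(c,r["at"],z),dep(c,r["at"]),np.array(r["at"])*[640,400])
o=get_obs();print(o["ee_pos"],np.degrees(o["eef_rot"]),o["time_s"],o["grip_width"],o["force"],o["qpos"])
E
```

```text
wheel_centre 0.88 [0.5282 0.1935 0.195 ] [0.5273 0.1938 0.1998] [275.328 158.2  ]
wheel_centre 0.43 [ 0.4252 -0.1183  0.195 ] [ 0.4175 -0.1206  0.1907] [304.32 157.6 ]
red_vane 0.94 [0.5634 0.2421 0.195 ] [0.5637 0.2422 0.1938] [297.472 206.08 ]
red_vane 0.89 [0.5641 0.2368 0.195 ] [0.5592 0.2371 0.1919] [429.888 202.4  ]
[0.5381 0.2559 0.3287] [ 179.9954   -0.0215 -149.1562] 17.9667 0.000446483638352715 [0.3701 0.53   0.189 ] [ 0.3825  0.3511  1.1735  0.      1.6174 -1.7266]
```

View pics/w6.png

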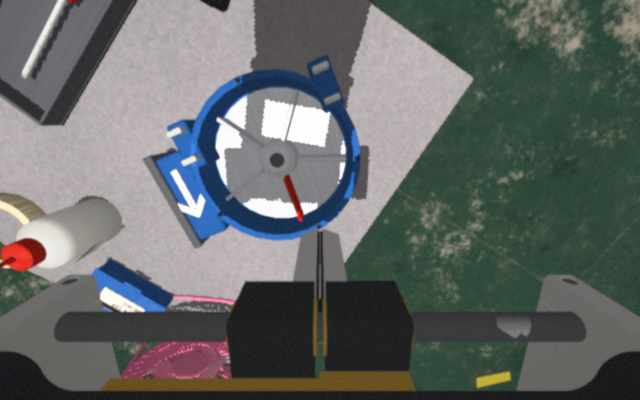

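Wrist image: hub at (277,159), red vane (287–301,178–220), next vane anticlockwise points right (350,157), the white spots are lamp light. The fingers stand over the gap between those two; descending there.

>>> jog_arm:
  rows:
    - [[0,0,0.025],0,0.0]
    - [[0,0,0.035],0,0.0]
    - [[0,0,0.035],0,0.0]
    - [[0,0,0.025],0,0.0]
    - [[0,0,0.015],0,0.0]
    - [[0,0,0.01],0,0.0]
    - [[0,0,0],0,0.0]

```text
time_s: 18.55
ee_pos: [0.5375, 0.2557, 0.182]
eef_rot: [3.141, -0.003, -2.602]
force: [-0.0, 0.6, 0.7]
grip_width: 0.0003
grip_force: 0.0
```

>>> jog_arm:
  rows:
    - [[0.014,0,0],0,0.0]
    - [[0.024,0,0],0,0.0]
    - [[0.024,0,0],0,0.0]
    - [[0.014,0,-0.025],0,0.0]
    - [[0,0,-0.037],0,0.0]
    - [[0,0,-0.037],0,0.0]
    - [[0,0,-0.02],0,0.0]

```text
time_s: 19.13
ee_pos: [0.4734, 0.217, 0.309]
eef_rot: [-3.14, 0.007, -2.602]
force: [0.1, 0.7, 0.4]
grip_width: 0.0006
grip_force: 0.0
```

```bash
python3 - <<'E'
from h import *
np.set_printoptions(precision=4,suppress=True)
C=np.array([.5275,.1965])
for i in range(6):
    c=cam("wrist"); r=spot_point("red_vane",c); t=get_obs()["time_s"]
    for q in r[:1]:
        p=atz(c,q["at"],.195)[:2]-C; print(round(t,3),round(q["p"],2),np.round(np.degrees(np.arctan2(p[1],p[0]))),round(np.hypot(*p),3))
o=get_obs();print(o["ee_pos"],o["time_s"],o["force"])
E
```

```text
19.233 0.68 -136.0 0.191
19.333 0.74 -109.0 0.055
19.433 0.74 -81.0 0.054
19.533 0.72 -58.0 0.054
19.633 0.91 -37.0 0.055
19.733 0.71 -9.0 0.054
[0.4729 0.2168 0.3026] 19.7333 [-0.254  -0.7283  0.3018]
```

The wheel runs anticlockwise at about 4.3 rad/s. Backing off upward and letting it run down.

>>> jog_arm:
  rows:
    - [[0,0,-0.02],0,0.0]
    - [[0,0,-0.02],0,0.0]
    - [[0,0,0],0,0.0]
    - [[0,0,0],0,0.0]
    - [[0,0,0],0,0.0]
    - [[0,0,0],0,0.0]

```text
time_s: 20.23
ee_pos: [0.4727, 0.2167, 0.3419]
eef_rot: [3.141, -0.002, -2.601]
force: [0.0, 0.1, 0.7]
grip_width: 0.0006
grip_force: 0.0
```

```bash
cat > ang.py <<'E'
from h import *
import sys
C=np.array([.5275,.1965])
for i in range(int(sys.argv[1])):
    c=cam("wrist"); r=spot_point("red_vane",c); t=get_obs()["time_s"]
    for q in r[:1]:
        p=atz(c,q["at"],.195)[:2]-C; print(round(t,3),round(q["p"],2),np.round(np.degrees(np.arctan2(p[1],p[0])),1),round(np.hypot(*p),3))
E
python3 ang.py 12
```

```text
20.333 0.89 102.0 0.058
20.433 0.98 123.0 0.062
20.533 0.71 137.2 0.057
20.633 0.95 159.5 0.057
20.733 0.77 174.9 0.055
20.833 0.71 -171.3 0.052
20.933 0.73 -152.1 0.051
21.033 0.62 -140.1 0.053
21.133 0.74 -124.5 0.057
21.233 0.84 -116.3 0.052
21.333 0.76 -97.4 0.053
21.433 0.91 -91.9 0.053
```

>>> jog_arm:
  rows:
    - [[0,0,0],0,0.0]
    - [[0,0,0],0,0.0]
    - [[0,0,0],0,0.0]
    - [[0,0,0],0,0.0]
    - [[0,0,0],0,0.0]
    - [[0,0,0],0,0.0]
    - [[0,0,0],0,0.0]
    - [[0,0,0],0,0.0]
    - [[0,0,0],0,0.0]
    - [[0,0,0],0,0.0]
    - [[0,0,0],0,0.0]
    - [[0,0,0],0,0.0]

```text
time_s: 22.43
ee_pos: [0.4729, 0.2168, 0.3429]
eef_rot: [3.142, 0.0, -2.601]
force: [0.2, 0.4, -0.7]
grip_width: 0.0004
grip_force: 0.0
```

```bash
python3 ang.py 5
```

```text
22.533 0.94 9.6 0.058
22.633 0.88 15.5 0.058
22.733 0.82 21.6 0.058
22.933 0.65 33.3 0.056
```

>>> jog_arm:
  rows:
    - [[0,0,0],0,0.0]
    - [[0,0,0],0,0.0]
    - [[0,0,0],0,0.0]
    - [[0,0,0],0,0.0]
    - [[0,0,0],0,0.0]
    - [[0,0,0],0,0.0]
    - [[0,0,0],0,0.0]
    - [[0,0,0],0,0.0]
    - [[0,0,0],0,0.0]
    - [[0,0,0],0,0.0]
    - [[0,0,0],0,0.0]
    - [[0,0,0],0,0.0]

```text
time_s: 23.93
ee_pos: [0.4729, 0.2168, 0.3429]
eef_rot: [-3.142, 0.0, -2.601]
force: [-0.0, 0.3, 0.2]
grip_width: 0.0004
grip_force: 0.0
```

>>> jog_arm:
  rows:
    - [[0,0,0],0,0.0]
    - [[0,0,0],0,0.0]
    - [[0,0,0],0,0.0]
    - [[0,0,0],0,0.0]
    - [[0,0,0],0,0.0]
    - [[0,0,0],0,0.0]
    - [[0,0,0],0,0.0]
    - [[0,0,0],0,0.0]
    - [[0,0,0],0,0.0]
    - [[0,0,0],0,0.0]
    - [[0,0,0],0,0.0]
    - [[0,0,0],0,0.0]

```text
time_s: 24.93
ee_pos: [0.4729, 0.2168, 0.343]
eef_rot: [-3.142, 0.0, -2.601]
force: [-0.0, -0.2, -0.4]
grip_width: 0.0004
grip_force: 0.0
```

```bash
python3 ang.py 3
```

```text
25.033 0.71 66.0 0.057
25.133 0.92 61.0 0.058
25.233 0.68 58.9 0.057
```

>>> jog_arm:
  rows:
    - [[0,0,0],0,0.0]
    - [[0,0,0],0,0.0]
    - [[0,0,0],0,0.0]
    - [[0,0,0],0,0.0]
    - [[0,0,0],0,0.0]
    - [[0,0,0],0,0.0]
    - [[0,0,0],0,0.0]
    - [[0,0,0],0,0.0]
    - [[0,0,0],0,0.0]
    - [[0,0,0],0,0.0]
    - [[0,0,0],0,0.0]
    - [[0,0,0],0,0.0]

```text
time_s: 26.23
ee_pos: [0.473, 0.2168, 0.343]
eef_rot: [-3.142, 0.0, -2.601]
force: [-1.0, 0.0, -0.2]
grip_width: 0.0005
grip_force: 0.0
```

```bash
python3 ang.py 3; python3 - <<'E'
from h import *
w=cam("wrist");s=cam("scene")
cv2.imwrite("pics/w7.png",np.vstack([w["image"][60:300],cv2.resize(s["image"][130:350,180:480],(436,320))[:, :].copy() if 0 else cv2.resize(s["image"][110:330,180:620],(640,320))])[:,:,::-1])
E
```

```text
26.333 0.56 61.1 0.057
26.433 0.65 58.3 0.059
26.533 0.56 64.2 0.057
```

View pics/w7.png

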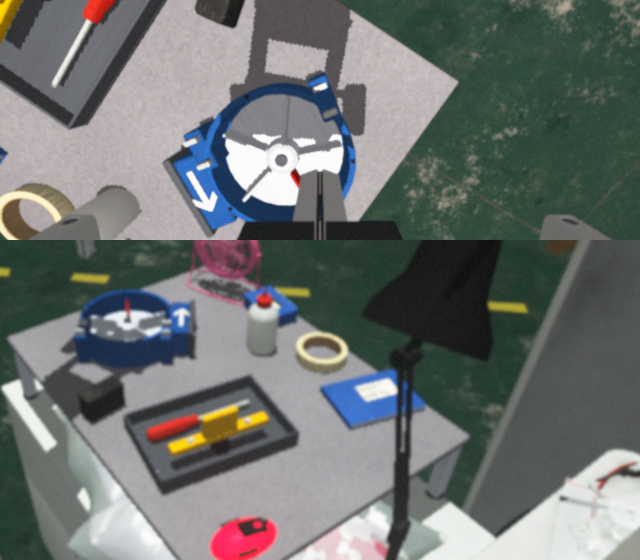

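The wheel has stood at about 61° since t = 25 s, two turns on. The driver and bar are in the tray, the bystanders are untouched and the arm is clear.

```bash
python3 -c "from station import *; print(hand_in())"
```

```text
the job is handed in; nothing more can be done
None
```

I handed the job in at about 27 s: the screwdriver and transit bar are in the tray (the bar standing on its foot), the wheel ran about two turns anticlockwise and coasted to a stop, and the bottle, adapter and mouse were not touched.

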